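# Load the slide warmer, free the locked cover stay and let the cover down

### The arm

A 6-joint arm with a two-finger parallel gripper is mounted at the origin on a cart in front of the work surface, level with it; the furniture and walls round the work are solid. World frame = base frame: x ahead of the robot, y to its left, z up, the work surface at z = 0. Lengths are in mm, angles in rad, forces in N, time in s.
With the tool pointing down it reaches from about 325 to 875 mm from the base axis. Payload 4.4 kg.
Tool frame: the origin (TCP) lies on the centre line of the jaws, within the pads' length; the fingertips stand ahead of it and the grasp point (between the pads) lies 6 mm ahead of it (ctrl.tcp_to_tips is the z of the fingertips in the tool frame, in mm); z points along the fingers, y is the line along which they close (so a half turn about z gives the same grasp; the last joint's range is limited). The gripper opens to 85 mm and grips with 20 to 120 N. Pads are 22 mm wide; open, the fingers measure 114 mm over their backs; the gripper's body (76 mm by 85 mm) begins 54 mm behind the grasp point. The pads swing forward as they close: fully open they stand 13 mm farther back than shut.
Start: joints at [-1.49, 0.207, 1.542, -0, 1.393, -0.15], TCP at [131.522, -559.758, 256.282] pointing down, gripper open.
Joint ranges: [-2.73, 2.73], [-0.86, 2.22], [0.23, 2.46], [-1.11, 4.25], [0.08, 2.63], [-2.82, 2.82]. Speed limits (rad/s): [2.79, 2.79, 3.14, 3.14, 3.14, 3.14].

### API

Orientations are given as a 3x3 rotation matrix whose columns are the frame's x, y, z axes.
In Python, from plant import ctrl, sensors, optics gives the robot as it stands. Calls block until the motion is done:
- ctrl.move_ptp(position, orientation): joint-space move of the TCP to a pose.
- ctrl.move_l(position, rot=None, vel=150, threshold=None): straight line of the TCP; rot=None keeps the orientation; vel is the mean speed in mm/s. With threshold (N) it stops when the force on the tool has changed by that much, and returns True; else False.
- ctrl.set_joints(angles): joint-space move.
- ctrl.gripper_to(opening, force=None): finger opening in mm; force is the grip in N (None keeps the last); returns when the fingers have stopped.
- ctrl.hold(seconds).
- ctrl.solve_ik(position, orientation): joint angles nearest the present ones, or None.
- sensors.read_state(): the state.
- optics.grab_frame(name): name is "side" or "top"; returns (picture, depth): 480x640x3 uint8, red, green, blue; 480x640 float32, mm along the optical axis (not along the pixel's ray), 0 where there is no reading.
- optics.camera_params(name): a dict with "mtx" (3x3 intrinsics, pixels), "k1" (the pictures are not rectified: a ray, as slopes to the right and down, at radius r is drawn at 1 + k1 r^2 times it, then the intrinsics apply), "R" (3x3) and "t" (3): a world point X has camera coordinates R X + t. Camera axes: x right, y down, z forward; pixel columns grow to the right and rows downward; lengths in mm; the calibration is good to about 2 mm. A picture is of the moment at which its call begins. camera_params takes no time and is no camera call.
A pose or a line that the arm cannot do raises ctrl.MotionError and nothing moves.
- ctrl.finish_job(): hands the job in; it is judged then, once.
The state is a dict: "t": time; "q": joint angles; "qvel": joint speeds; "tau": joint torques, N m; "eef_pos": TCP position; "eef_rot": TCP orientation; "force": force on the tool from outside, world axes, zero at the start; "wrist_torque": the same for the moment, N m; "grip_width": finger opening in mm; "grasp_force": force on a finger pad.
Only numpy, scipy, OpenCV 4.12 (cv2) and the standard library are available. Lean on these libraries where they do the work, as an engineer would, in place of code of your own. Each camera call takes 0.05 s, during which the arm holds its last target. There are 200 camera calls.

### The job

Load the slide warmer and shut it: draw the tray that holds the glass slides out of the low cabinet onto the open bench and let go of it there, clear of the cabinet, then take it afresh and, keeping it level, set it down flat between the corner guides on the hot plate with its handle towards the front, and let go. Then lift the cover's locked stay off its catch pin while the cover is still up, and let the cover down gently until it is fully shut; it must not fall. Leave the empty tray and the other things standing around where they are.

Things in the scene. Friction and masses are not known exactly. Their poses are not given: they have to be found in the camera images.
- slide_tray_center (a point): Centre (13 mm above its underside) of the loose tray that holds two glass slides: open aluminium tray, 120 mm long (its x) x 62 mm wide (y) x 26 mm high, 3 mm walls, about 0.3 kg. Its x axis points away from its handle. It starts in one of the cabinet's two bays, standing on the bench with only its handle out. Once clear of the cabinet it can be gripped across its width at its middle.
- slide_tray_grip (a point): Centre of the black handle block on the front end of that tray: 30 mm long, 30 mm wide (along the tray's y), 12 mm high, 74 mm in front of the tray's centre, 16 mm above its underside (10 to 22 mm). Too far from the tray's middle to carry it level.
- empty_tray_center (a point): Centre of the other tray in the cabinet, of the same make but without slides, loose; it stays in its bay.
- cabinet: Low cabinet, fixed, grey sheet steel with an open window in the top over each bay, 125 mm deep (x) x 152 mm wide (y) x 36 mm high; origin under its middle, open front to its -x. Two bays side by side, centres at y = +37 and -37 mm, 71 mm wide and 33 mm high, without a floor: the trays slide straight out along -x on the bench. A tray is clear when drawn out by 125 mm.
- warmer: Slide warmer: white painted housing, fixed, 205 mm deep (x) x 190 mm wide (y), rim 75 mm high, walls 8 mm; origin at the middle of its underside, front faces its -x, +y is its left side. Inside, the hot plate lies 35 mm above the bench.
- plate_seat (a point): On the hot plate's surface, the place for the middle of the tray (over the middle of the warmer); axes as the warmer's. Low steel guides, 7 mm high, stand 4 mm outside the tray's corners (the side guides only within 20 mm of its ends, none at its middle). The tray only fits with its handle towards the front.
- cover (a joint): Angle of the warmer's hinged cover in rad: 0 shut, about 1.49 at the start (locked by the stay; stop at 1.50). The hinge axis lies along the warmer's y on the rear edge of the rim. The cover is 205 mm long, 22 mm thick, about 0.45 kg. Once unlocked, hinge friction holds it up above about 1.1 rad; lower than that it falls if let go.
- cover_hinge (a point): Middle of the cover's hinge axis, 102 mm behind the warmer's middle and 75 mm up; turns with the cover (x axis points to the rear when shut).
- cover_handle (a point): Middle of the steel bar handle on the cover's front edge, a round bar of 10 mm diameter and 100 mm long along the warmer's y, standing 35 mm off the edge, 240 mm from the hinge axis (and 12 mm above it when shut); with the cover up it stands at the very top.
- stay (a joint): Angle in rad of the stay relative to the cover; grows as its free end is lifted; about -2.05 when locked. The stay is a flat steel bar, 4 mm thick, 14 mm deep, outside the warmer's left side; from its pivot it runs forward and down. A 6 mm deep notch in its lower edge, 111 mm from the pivot, sits over a catch pin on the housing. Swinging it up 0.1 rad about the pivot clears the pin.
- stay_pivot (a point): Pivot of the stay on the cover's left side, 50 mm from the hinge axis along the cover and 11 mm above it when shut; turns about the warmer's y. After lifting, draw the stay forward until the cover has come down by about 0.2 rad: the bar then rests on the pin beside the notch when let go, and folds by itself, sliding on the pin, as the cover goes down.
- stay_grip (a point): Centre of the black grip of the stay's lift: 22 mm long, 12 mm thick (along the warmer's y), 32 mm high. It tops an upright that rises square from the bar's front end: 130 mm along the bar from the pivot, and 60 mm above the bar's middle line. Above the housing's rim, free on both sides. The point's axes are the bar's: x points along the bar to the pivot.
- petri_center (a point): Centre of a white petri dish, 60 mm wide and 15 mm high, on the bench to the left; a bystander.
- strip_can_center (a point): Centre of a white canister, 63 mm wide and 150 mm high, on the bench behind; a bystander.
- marker_center (a point): Centre of a lying marker pen, 128 mm long and 12 mm thick, at the front of the bench; a bystander.

How it is judged (in metres and radians):
On the way, in this order (a step that is already met when the one before it is completed fails the run):
1. the tray with the slides stands on the bench, clear of the cabinet, and is let go (x of slide_tray_center in the frame of cabinet below -0.122 m and height (world z) of slide_tray_center below 0.018 m and angle between slide_tray_center's own z axis and vertical below 0.06 rad and contact force between the fingers and slide_tray below 0.3 N), for 0.15 s.
2. the tray lies flat between the guides on the hot plate, let go, with the cover still up (horizontal distance between slide_tray_center and plate_seat below 0.009 m and z of slide_tray_center in the frame of plate_seat between 0.008 and 0.017 m and angle between the x axis of slide_tray_center and the x axis of plate_seat, either way round below 0.12 rad and contact force between the fingers and slide_tray below 0.3 N and value of joint cover above 1.2 rad), for 0.15 s.
3. the stay is lifted off its catch pin while the cover is up (value of joint stay above -1.975 rad and value of joint cover above 0.9 rad), for 0.05 s.
At the end, for the whole second after the job is handed in: The cover is shut (within 0.03 rad); the tray with the slides rests flat on the hot plate between the guides, its middle within 9 mm of the seat's and in line with it within 0.12 rad (value of joint cover below 0.03 rad and linear speed of slide_tray below 0.02 m/s and horizontal distance between slide_tray_center and plate_seat below 0.009 m and z of slide_tray_center in the frame of plate_seat between 0.008 and 0.017 m and angle between the x axis of slide_tray_center and the x axis of plate_seat, either way round below 0.12 rad); the robot touches nothing.
It fails at once if the cover falls or is slammed (faster than 2 rad/s) (velocity of joint cover below -2 rad/s).
It fails at once if the tray with the slides is tipped by more than 0.3 rad (angle between slide_tray_center's own z axis and vertical above 0.3 rad).
It fails at once if the empty tray is shifted by more than 20 mm (distance of empty_tray_center from where it was at the start of the episode above 0.02 m).
It fails at once if a bystander is shifted by more than 30 mm (distance of any of petri_center, strip_can_center, marker_center from where it was at the start of the episode above 0.03 m).
It also fails if it takes over 72 s, if anything falls off the work surface, if the arm or the gripper's body presses on something with over 40 N, if the wrist force passes 120 N, or if a joint passes its speed limit or range.

## Working session

There is one attempt and no reset: what is moved stays moved. The work goes in short steps, each a Python script; the robot and the scene stay as the last script left them, time stands still between calls to the robot, and variables do not carry over. Pictures are saved under pics/ and viewed, at most 10 in all, crops included, and the job is handed in when it is done.

```bash
mkdir -p pics; ls; python3 - <<'E'
from plant import ctrl,sensors,optics
import cv2,numpy as np
for n in("top","side"):
    p,d=optics.grab_frame(n); cv2.imwrite(f"pics/{n}0.png",p[:,:,::-1]); np.save(f"pics/{n}0.npy",d)
    c=optics.camera_params(n); print(n,c, -c["R"].T@c["t"])
print(ctrl.tcp_to_tips, sensors.read_state()["eef_rot"])
E
```

```text
pics
top {'mtx': array([[548.00461634,   0.        , 314.69456384],
       [  0.        , 548.00461634, 234.06102622],
       [  0.        ,   0.        ,   1.        ]]), 'k1': 0.03315254593869462, 'R': array([[ 4.70326495e-05, -9.99996171e-01,  2.76687270e-03],
       [-9.96818797e-01, -2.67405953e-04, -7.97007754e-02],
       [ 7.97012101e-02, -2.75432218e-03, -9.96814993e-01]]), 't': array([ 284.2943095 ,  578.17074109, 1208.59215169])} [ 479.9918347   287.77667943 1250.03682777]
side {'mtx': array([[471.48033533,   0.        , 324.00970084],
       [  0.        , 471.48033533, 249.13432572],
       [  0.        ,   0.        ,   1.        ]]), 'k1': -0.10685443802314731, 'R': array([[ 0.91317253, -0.40747242, -0.00906367],
       [-0.26642164, -0.57994396, -0.76986006],
       [ 0.30844032,  0.70542982, -0.63814836]]), 't': array([-409.60645257,  415.24711965,  540.19757468])} [ 318.05346486 -307.15475354  660.69583541]
25.0 [[ 9.73482931e-01  2.28759622e-01 -1.35240884e-04]
 [ 2.28759402e-01 -9.73480764e-01  2.08268234e-03]
 [ 3.44779225e-04 -2.05839333e-03 -9.99997822e-01]]
```

View pics/top0.png

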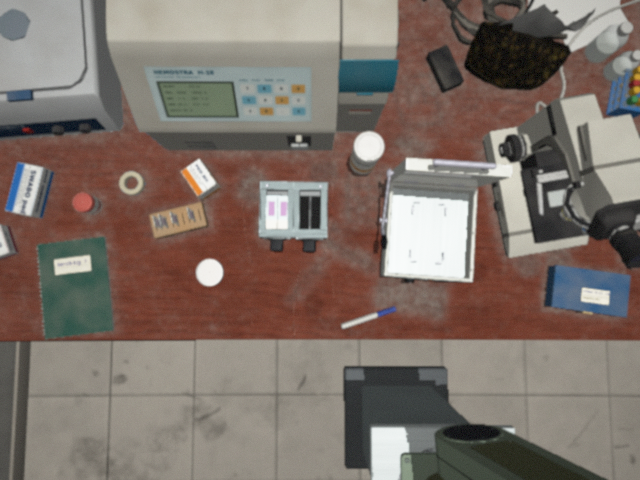

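View pics/side0.png

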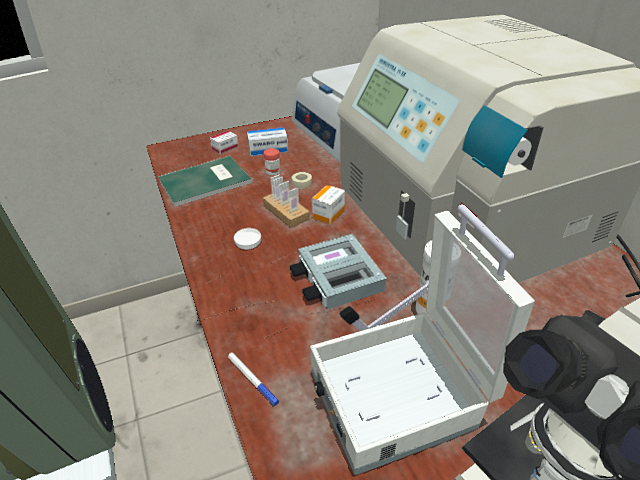

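The top view shows the slide tray in the left bay (slides at about (277,210), handle (277,245)) and the empty tray at right (308,245). The warmer spans (382–475, 185–282) and the stay runs along its left side at x≈384. Next: close crops.

```bash
cat > h.py <<'E'
import cv2,numpy as np
from plant import ctrl,sensors,optics
def ray(n,u,v):
    c=optics.camera_params(n);K=c["mtx"];k=c["k1"]
    d=np.array([(u-K[0,2])/K[0,0],(v-K[1,2])/K[1,1]]);s=d.copy()
    for _ in range(20): s=d/(1+k*(s@s))
    return c,np.array([s[0],s[1],1.])
def at_z(n,u,v,z):
    c,r=ray(n,u,v);o=-c["R"].T@c["t"];w=c["R"].T@r
    return o+w*(z-o[2])/w[2]
def cloud(n,d):
    c=optics.camera_params(n);K=c["mtx"]
    v,u=np.mgrid[0:480,0:640].astype(float)
    a=np.stack([(u-K[0,2])/K[0,0],(v-K[1,2])/K[1,1]],-1);s=a.copy()
    for _ in range(20): s=a/(1+c["k1"]*(s**2).sum(-1,keepdims=True))
    P=np.dstack([s,np.ones_like(u)])*d[...,None]
    return (P-c["t"])@c["R"]
def proj(n,X):
    c=optics.camera_params(n);p=c["R"]@X+c["t"];s=p[:2]/p[2];s=s*(1+c["k1"]*(s@s))
    return s*c["mtx"][0,0]+c["mtx"][:2,2]
E
python3 - <<'E'
import cv2,numpy as np
a=cv2.imread("pics/top0.png");b=cv2.imread("pics/side0.png")
cv2.imwrite("pics/c1.png",cv2.resize(a[152:292,250:520-70],None,fx=4,fy=4,interpolation=cv2.INTER_CUBIC)[:,:800])
cv2.imwrite("pics/c2.png",cv2.resize(b[200:400,290:550],None,fx=3,fy=3,interpolation=cv2.INTER_CUBIC))
cv2.imwrite("pics/c3.png",cv2.resize(a[152:292,350:530],None,fx=4,fy=4,interpolation=cv2.INTER_CUBIC))
E
```

```text
(no output)
```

View pics/c1.png

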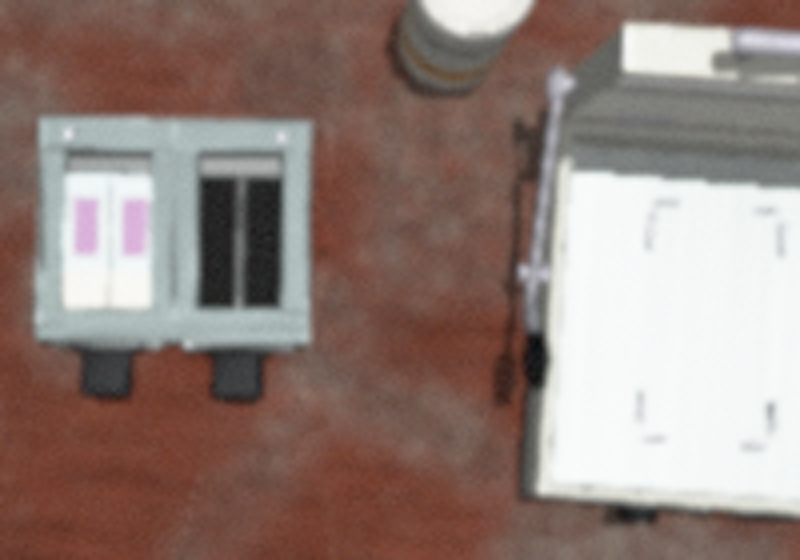

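View pics/c3.png

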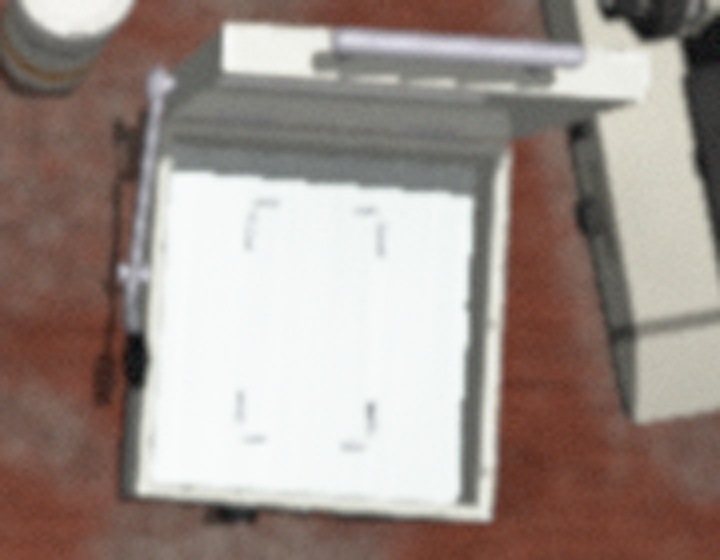

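View pics/c2.png

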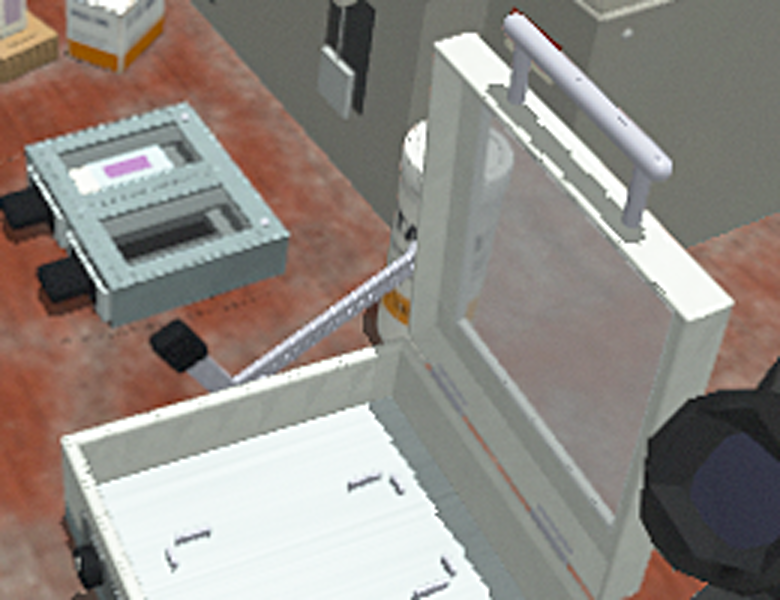

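The crops show the slide tray handle at crop1 (106,375), the cabinet's corners at (40,118), (313,120), (312,348), (38,343), the plate guides' corners in crop3 at about (250,203), (382,210), (238,440), (370,447), the stay grip at (136,360) and the cover's bar from (335,40) to (580,55).

```bash
cat > m.py <<'E'
from h import *
np.set_printoptions(precision=1,suppress=True)
d=np.load("pics/top0.npy");C=cloud("top",d);D=np.load("pics/side0.npy");S=cloud("side",D)
f=lambda ox,p,z: at_z("top",ox+p[0]/4-.4,152+p[1]/4-.4,z)[:2]
cab=np.array([f(250,p,36) for p in[(40,118),(313,120),(312,348),(38,343)]]);print("cab",cab.tolist(),cab.mean(0))
print("handles",f(250,(106,375),22),f(250,(237,376),22))
g=np.array([f(350,p,42) for p in[(250,203),(382,210),(238,440),(370,447)]]);print("guides",g.round(0).tolist(),g.mean(0),"yaw",np.arctan2(*(g[0]+g[1]-g[2]-g[3])[::-1]))
r=np.array([f(350,p,75) for p in[(137,497),(492,520),(512,145)]]);print("rim FL FR RR",r.round(0).tolist())
# clouds
for nm,P in(("top",C),("side",S)):
    z=P[...,2];m=(abs(z-75)<5)&(P[...,0]>400)&(P[...,0]<720)&(P[...,1]<200)&(P[...,1]>-120)
    if m.sum()>20:
        q=P[m][:,:2].astype(np.float32);print(nm,"rim rect",m.sum(),cv2.minAreaRect(q),"z",np.median(P[m][:,2]))
    m=(abs(z-36)<4)&(P[...,0]>400)&(P[...,0]<700)&(P[...,1]>200)&(P[...,1]<450)
    q=P[m][:,:2].astype(np.float32);print(nm,"cab rect",m.sum(),cv2.minAreaRect(q),np.median(P[m][:,2]))
    m=(z>240)&(P[...,0]>500)&(P[...,0]<800)&(P[...,1]<180)&(P[...,1]>-120)&(z<330)
    if m.sum(): print(nm,"bar",m.sum(),P[m].min(0),P[m].max(0),np.median(P[m],axis=0))
g=cv2.imread("pics/side0.png").max(2)
m=(g<60);m[:,:]&=False
v,u=np.mgrid[0:480,0:640]
m=(g<60)&(u>335)&(u<365)&(v>300)&(v<330)
P=S[m];print("grip side",m.sum(),np.median(P,0),P.min(0),P.max(0), u[m].mean(),v[m].mean())
g=cv2.imread("pics/top0.png").max(2)
m=(g<50)&(u>378)&(u<389)&(v>230)&(v<252)
P=C[m];print("grip top",m.sum(),np.median(P,0),P.min(0),P.max(0))
E
python3 m.py
```

```text
cab [[695.9162299620214, 407.7122767145301], [694.9052584994336, 254.97229046450514], [566.95527995712, 255.7575046850288], [569.7032552909956, 407.84250986453696]] [631.9 331.6]
handles [552.7 371. ] [552.2 297.5]
guides [[647.0, 68.0], [643.0, -5.0], [516.0, 77.0], [512.0, 4.0]] [579.6  36. ] yaw -0.06650662854523871
rim FL FR RR [[484.0, 137.0], [472.0, -52.0], [674.0, -67.0]]
top rim rect 1688 ((591.364990234375, 42.3583984375), (315.7652587890625, 230.53660583496094), 84.403564453125) z 73.99718599479972
top cab rect 1702 ((632.46728515625, 332.9570007324219), (152.2174530029297, 124.37555694580078), 89.94937133789062) 34.7796784538707
top bar 1397 [661.6 -67.2 240. ] [697.6 123.3 322.8] [676.2  35.1 279.2]
side rim rect 3380 ((594.6405029296875, 63.85289001464844), (257.81536865234375, 232.4843292236328), 85.78251647949219) z 75.25546023434285
side cab rect 1895 ((632.0050659179688, 329.8748779296875), (155.9581756591797, 124.89867401123047), 89.04973602294922) 36.202924377000166
side bar 4026 [657.8 -71.9 240. ] [693.5 120.2 322.9] [675.4   8.9 280.5]
grip side 207 [552.2 133.9 114.6] [ 318.1 -307.2   94.3] [569.9 143.4 660.7] 349.048309178744 314.96135265700485
grip top 48 [555.8 143.3 119.2] [541.8 138.  105.7] [567.4 147.1 127.8]
```

```bash
cat >> h.py <<'E'
WC=np.array([579.5,35.7]);WY=-0.067
def Rdown(yaw,pitch=0.,flip=False):
    """tool down, tool x along yaw direction; pitch about the local y axis"""
    c,s=np.cos(yaw),np.sin(yaw)
    x=np.array([c,s,0]);z=np.array([0,0,-1.])
    if flip:x=-x
    return np.column_stack([x,np.cross(z,x),z])
def best(pos,yaw):
    """of the two equal grasps, the one whose last joint is nearest 0"""
    o=[(abs(q[5]),R) for R in(Rdown(yaw),Rdown(yaw,flip=True)) if (q:=ctrl.solve_ik(pos,R)) is not None]
    return min(o,key=lambda a:a[0])[1]
def w2(wx,wy,z):
    c,s=np.cos(WY),np.sin(WY);return np.array([WC[0]+c*wx-s*wy,WC[1]+s*wx+c*wy,z])
def st():
    s=sensors.read_state();print("t",round(s["t"],2),"pos",s["eef_pos"].round(1) if hasattr(s["eef_pos"],"round") else s["eef_pos"],"F",np.round(s["force"],1),"w",round(s["grip_width"],1),"gf",round(float(s["grasp_force"]),1),"q6",round(s["q"][5],2))
    return s
E
python3 - <<'E'
from h import *
ctrl.move_ptp([60,-430,380],best([60,-430,380],-1.4)); st()
R=best([400,200,380],-.01);ctrl.move_ptp([400,200,380],R);st()
ctrl.move_ptp([550,371.5,130],R);ctrl.gripper_to(58,40);st()
print(ctrl.tcp_to_tips)
print(ctrl.move_l([550,371.5,30],vel=100,threshold=5));st()
E
```

```text
t 1.43 pos [  60.1 -430.   379.6] F [ 0.3 -0.4 -0.5] w 85.5 gf 0.0 q6 1.34
t 3.97 pos [400.3 199.5 379.9] F [ 0.3  0.2 -0.3] w 85.0 gf 0.0 q6 -1.29
t 5.63 pos [550.2 371.4 130.8] F [-0.9 -0.1  0.1] w 58.1 gf 0.0 q6 -1.1
25.0
False
t 6.78 pos [550.8 371.9  31. ] F [ 0.  -0.5 -0. ] w 58.0 gf 0.0 q6 -1.1
```

```bash
python3 - <<'E'
from h import *
ctrl.move_l([550,371.5,28],vel=80)
ctrl.gripper_to(20,40);st()
ctrl.move_l([412,372.9,28.5],vel=90);st()
ctrl.gripper_to(58);ctrl.hold(.1);ctrl.move_l([412,372.9,150],vel=200);
R=sensors.read_state()["eef_rot"]
ctrl.move_ptp([380,60,260],R);st()
p,d=optics.grab_frame("top");cv2.imwrite("pics/top1.png",p[:,:,::-1]);np.save("pics/top1.npy",d)
cv2.imwrite("pics/c4.png",cv2.resize(p[152:312,250:450,::-1],None,fx=3.75,fy=3.75,interpolation=cv2.INTER_CUBIC))
E
```

```text
t 7.39 pos [550.2 371.6  28.4] F [ 0.4 -0.3  1.6] w 28.9 gf 41.2 q6 -1.1
t 9.07 pos [411.6 372.8  28.3] F [-1.9  0.2  2.3] w 28.6 gf 41.2 q6 -0.98
t 11.58 pos [380.   60.5 259.4] F [ 0.1  0.7 -0.5] w 57.9 gf 0.0 q6 -1.63
```

View pics/c4.png

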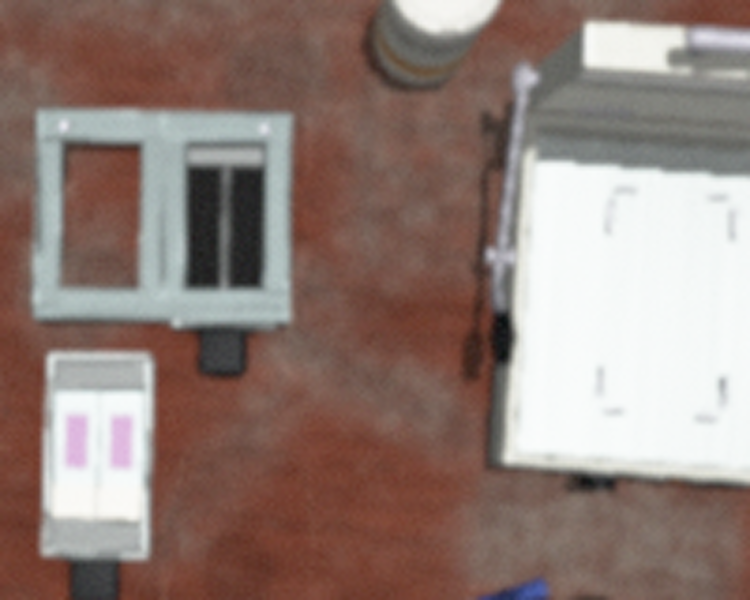

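The tray stands clear of the cabinet, released; its rim corners in the crop are (47,353), (154,354), (149,559), (40,556). The empty tray hasn't visibly moved.

```bash
python3 - <<'E'
from h import *
f=lambda p,z: at_z("top",250+p[0]/3.75-.4,152+p[1]/3.75-.4,z)[:2]
t=np.array([f(p,26) for p in[(47,353),(154,354),(149,559),(40,556)]])
print(t.round(1).tolist(),t.mean(0))
e=(t[0]+t[1]-t[2]-t[3]);yaw=np.arctan2(e[1],e[0]);print("yaw",yaw, "L",np.linalg.norm(e)/2)
C=cloud("top",np.load("pics/top1.npy"))
m=(C[...,2]>6)&(C[...,2]<32)&(C[...,0]>380)&(C[...,0]<562)&(C[...,1]>325)&(C[...,1]<415)
q=C[m][:,:2].astype(np.float32);print(m.sum(),cv2.minAreaRect(q))
# guides: dark pixels on the plate, sub-pixel
d=cv2.imread("pics/top1.png");g=cv2.cvtColor(d,cv2.COLOR_BGR2GRAY)
v,u=np.mgrid[0:480,0:640];m=(g<190)&(u>402)&(u<452)&(v>198)&(v<268)
P=np.array([at_z("top",a,b,42)[:2] for a,b in zip(u[m],v[m])]);print(len(P),cv2.minAreaRect(P.astype(np.float32)))
E
```

```text
[[551.7, 401.9], [551.1, 338.1], [429.7, 340.6], [431.5, 405.1]] [490.96045203 371.43048235]
yaw -0.023417864368849725 L 120.82368283278834
1658 ((475.6205139160156, 371.6228942871094), (147.60426330566406, 65.68041229248047), 1.0038484334945679)
5 ((592.7556762695312, -5.928008079528809), (2.1779427528381348, 126.29434967041016), 79.88323211669922)
```

```bash
python3 - <<'E'
from h import *
ctrl.gripper_to(85)
p=np.array([491,371.6]);R=best([491,371.6,120],-.02)
ctrl.move_ptp([*p,150],R);st()
print(ctrl.move_l([*p,28],vel=100,threshold=6));st()
ctrl.gripper_to(40,40);st()
ctrl.move_l([*p,195],vel=120);st()
T=w2(0,0,195);R2=best(T,WY)
if R2[:,0]@R[:,0]<0:R2[:,:2]*=-1
ctrl.move_l(T,R2,vel=150);st()
ctrl.move_l(w2(0,0,75),vel=100);st()
p,d=optics.grab_frame("side");cv2.imwrite("pics/c5.png",cv2.resize(p[280:480,290:550,::-1],None,fx=3,fy=3,interpolation=cv2.INTER_CUBIC))
E
```

```text
t 13.33 pos [491.6 370.8 150.7] F [-0.1  0.5  0.5] w 84.8 gf 0.0 q6 -1.04
False
t 14.7 pos [491.7 372.   28.9] F [-0.7  0.3  0.6] w 84.7 gf 0.0 q6 -1.04
t 15.04 pos [491.7 372.   29.1] F [-0.1 -0.5  4.7] w 61.1 gf 46.5 q6 -1.04
t 16.58 pos [490.4 371.2 193.8] F [-0.   0.4 -3.3] w 61.0 gf 45.7 q6 -1.04
t 19.05 pos [579.4  36.3 195. ] F [ 0.1  0.1 -3.5] w 61.0 gf 45.6 q6 -1.59
t 20.4 pos [580.3  35.6  75.9] F [-0.   0.9 -1.6] w 61.1 gf 45.6 q6 -1.59
```

View pics/c5.png

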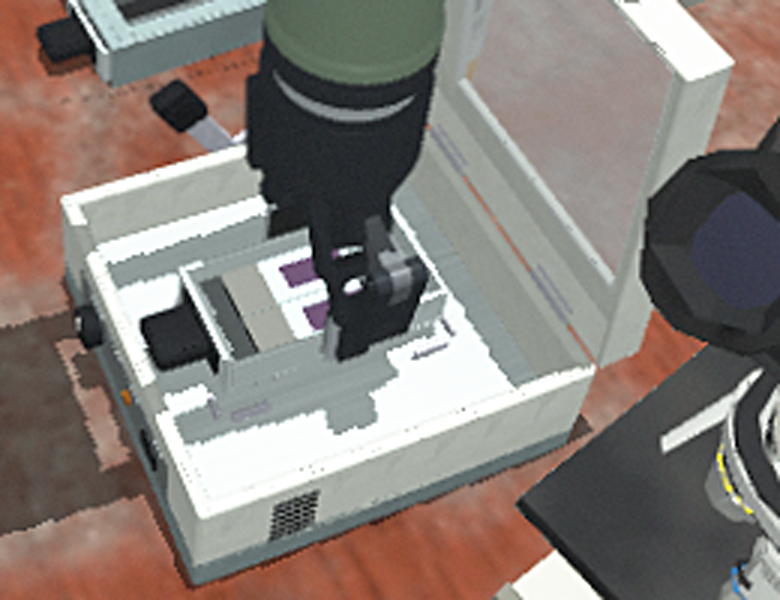

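The tray hangs inside the housing with its handle to the front, above and in line with the right-hand guides (at about (250,410) and (435,350)). Lowering it now.

```bash
python3 - <<'E'
from h import *
print(ctrl.move_l(w2(0,0,61.5),vel=25,threshold=3));s=st()
z=s["eef_pos"][2]
if z<66:
    ctrl.gripper_to(78,20);st()
    ctrl.move_l(w2(0,0,200),vel=180)
    ctrl.move_ptp(w2(-150,40,260),sensors.read_state()["eef_rot"]);st()
    p,d=optics.grab_frame("top");np.save("pics/top2.npy",d)
    cv2.imwrite("pics/top2.png",p[:,:,::-1])
    cv2.imwrite("pics/c6.png",cv2.resize(p[152:292,350:530,::-1],None,fx=4,fy=4,interpolation=cv2.INTER_CUBIC))
E
```

```text
True
t 20.92 pos [579.7  35.7  64.1] F [-1.5 -0.9  4.4] w 60.8 gf 46.5 q6 -1.59
t 21.23 pos [577.7  35.9  62.3] F [-0.3  0.6 -0.4] w 78.1 gf 0.0 q6 -1.59
t 22.86 pos [432.9  85.5 259.4] F [ 1.1 -0.2 -0.3] w 78.1 gf 0.0 q6 -1.51
```

View pics/c6.png

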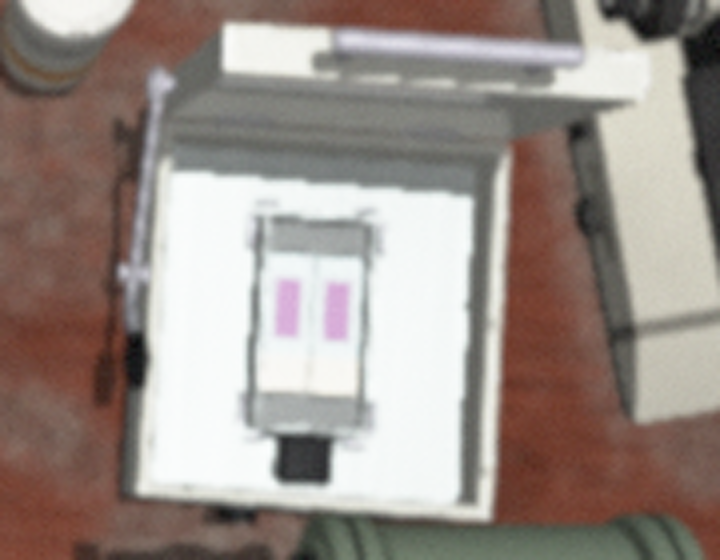

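The tray sits between all four guides (tray about (250–372, 220–430), guides outside it). Checking the depth for flatness, then the stay.

```bash
cat >> h.py <<'E'
def pivot(th): # stay pivot in warmer x,z
    return np.array([102-50*np.cos(th)+11*np.sin(th),75+50*np.sin(th)+11*np.cos(th)])
def bar(th,e,s,h): # point s along the bar, h above its middle line; e = elevation
    return pivot(th)+s*np.array([-np.cos(e),np.sin(e)])+h*np.array([np.sin(e),np.cos(e)])
PIN=bar(1.49,-.56,111,-1)
def elev(th,h): # elevation that puts the pin's top h below the bar's middle line
    v=PIN-pivot(th);L=np.hypot(*v);a=np.arctan2(v[1],-v[0]);return a+np.arcsin(h/L)
E
python3 - <<'E'
from h import *
C=cloud("top",np.load("pics/top2.npy"))
f=lambda p,z: at_z("top",350+p[0]/4-.4,152+p[1]/4-.4,z)[:2]
t=np.array([f(p,61) for p in[(262,220),(372,224),(360,432),(248,427)]]);print(t.round(1).tolist(),t.mean(0))
for a,b in[(300,236),(335,236),(280,410),(335,412),(305,460)]: print(C[152+b//4,350+a//4].round(1))
print("pin",PIN,"chk e",elev(1.49,1),"grip",bar(1.49,-.56,130,60))
for th in(1.49,1.4,1.26): print(th,elev(th,14),elev(th,14)-th,bar(th,elev(th,14),130,60))
g=cv2.imread("pics/top2.png").max(2);v,u=np.mgrid[0:480,0:640]
m=(g<60)&(u>378)&(u<389)&(v>230)&(v<252);print("grip px",u[m].mean(),v[m].mean(),at_z("top",u[m].mean(),v[m].mean(),118))
print("model", w2(*[bar(1.49,-.56,130,60)[0],102,107]))
E
```

```text
[[635.3, 65.2], [633.1, 5.3], [519.6, 13.9], [522.3, 74.4]] [577.57362536  39.72900085]
[626.9  41.6  50.3]
[627.7  22.6  43.7]
[532.4  53.4  46.9]
[530.3  24.4  44.4]
[503.8  41.5  50.7]
pin [15.41456173 65.91575745] chk e -0.5599999999999999 grip [-33.08564346 107.50578147]
1.49 -0.4425509834918009 -1.9325509834918009 [-34.24215242 124.27241908]
1.4 -0.4645747825396126 -1.8645747825396124 [-38.76255272 121.53730478]
1.26 -0.49502334188145747 -1.7550233418814574 [-45.71547393 117.00917549]
grip px 383.1896551724138 241.51724137931035 [555.061278   142.88134297 118.        ]
model [553.31747767 139.68622662 107.        ]
```

```bash
python3 - <<'E'
from h import *
R=sensors.read_state()["eef_rot"]
WYG=103.0
ctrl.gripper_to(44)
R=best(w2(-33,WYG,200),WY)
ctrl.move_ptp(w2(-33,WYG,200),R);st()
print(ctrl.move_l(w2(-33,WYG,113.5),vel=100,threshold=6));st()
ctrl.gripper_to(5,60);st()
for th,e in[(1.49,elev(1.49,14)),(1.4,elev(1.4,14)),(1.32,elev(1.32,14)),(1.24,elev(1.24,14))]:
    g=bar(th,e,130,60);ctrl.move_l(w2(g[0],WYG,g[1]+6),vel=40);st()
p,d=optics.grab_frame("side");np.save("pics/side3.npy",d)
cv2.imwrite("pics/c7.png",cv2.resize(p[190:400,290:550,::-1],None,fx=2.8,fy=2.8,interpolation=cv2.INTER_CUBIC))
E
```

```text
t 23.97 pos [552.8 140.6 199.6] F [-0.1 -0.1 -0.7] w 43.9 gf 0.0 q6 -1.41
False
t 24.98 pos [554.2 140.7 114.3] F [-0.1  0.2  0.2] w 44.2 gf 0.0 q6 -1.41
t 25.37 pos [554.  140.  114.2] F [-1.  -3.9  3.5] w 11.4 gf 59.4 q6 -1.41
t 25.93 pos [552.5 140.1 129.7] F [ 3.6 -4.2 -3.8] w 11.1 gf 58.6 q6 -1.41
t 26.22 pos [549.1 140.3 128.2] F [ 2.  -5.1  0.9] w 11.1 gf 59.3 q6 -1.4
t 26.48 pos [546.4 140.6 126.6] F [ 3.4 -5.3  1.6] w 11.3 gf 59.5 q6 -1.4
t 26.75 pos [542.6 140.8 124.1] F [ 2.4 -5.   3.2] w 11.0 gf 59.6 q6 -1.4
```

View pics/c7.png

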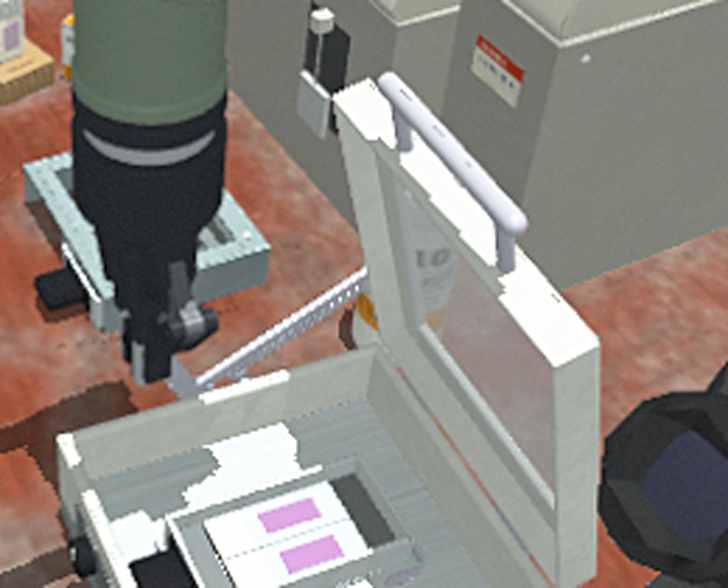

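The cover has come down with the drawn stay; its bar handle runs from (388,80) to (520,222) in the crop. Now release the stay and fix the cover's angle from depth.

```bash
cat >> h.py <<'E'
def hnd(th): return np.array([102-240*np.cos(th)+12*np.sin(th),75+240*np.sin(th)+12*np.cos(th)])
E
python3 - <<'E'
from h import *
ctrl.gripper_to(44,20);ctrl.hold(.15)
p=sensors.read_state()["eef_pos"]
ctrl.move_l([p[0],p[1],200],vel=150)
ctrl.move_ptp(w2(-110,60,330),sensors.read_state()["eef_rot"]);st()
_,d=optics.grab_frame("side");C=cloud("side",d)
m=(C[...,2]>150)&(C[...,2]<340)&(C[...,0]>560)&(C[...,0]<720)&(C[...,1]<150)&(C[...,1]>-100)
P=C[m];c,s=np.cos(WY),np.sin(WY);D=P[:,:2]-WC;L=np.c_[c*D[:,0]+s*D[:,1],-s*D[:,0]+c*D[:,1],P[:,2]]
for th in np.arange(1.1,1.5,.04): print(round(th,2),hnd(th).round(1),end="; ")
print()
top=L[(L[:,2]>285)&(abs(L[:,1])<45)];print(len(top),top.min(0),top.max(0),np.median(top,0))
b=L[(L[:,2]>np.percentile(top[:,2],99)-9)&(abs(L[:,1])<55)];print(len(b),b.min(0),b.max(0),np.median(b,0))
E
```

```text
t 28.68 pos [473.3 103.  328.2] F [ 0.6  1.  -0.3] w 44.1 gf 0.0 q6 -1.47
1.1 [  3.8 294.3]; 1.14 [ 12.7 298.1]; 1.18 [ 21.7 301.5]; 1.22 [ 30.8 304.5]; 1.26 [ 40.  307.2]; 1.3 [ 49.4 309.5]; 1.34 [ 58.8 311.4]; 1.38 [ 68.3 312.9]; 1.42 [ 77.8 314.1]; 1.46 [ 87.4 314.9]; 
599 [ 41.38781286 -44.87216592 285.03914341] [ 59.35362528  44.90233322 316.92390539] [ 45.32811507   1.03150751 313.6552969 ]
626 [ 41.38781286 -54.8420427  307.47946494] [ 53.23069286  48.76529774 316.92390539] [ 45.05132933  -7.36173321 313.98609402]
```

```bash
cat > cov.py <<'E'
from h import *
def follow(ths,off,vel,lim):
    for th in ths:
        h=hnd(th);ctrl.move_l(w2(h[0]+off[0],0,h[1]+off[1]),vel=vel)
        s=sensors.read_state();F=np.array(s["force"])
        print(round(th,2),round(s["t"],2),np.round(s["eef_pos"],1),F.round(1),round(s["grip_width"],1))
        if np.linalg.norm(F)>lim: print("FORCE");return False
    return True
E
python3 - <<'E'
from cov import *
ok=None
for y in(WY+np.pi/2,WY-np.pi/2):
    R=Rdown(y);qs=[ctrl.solve_ik(w2(h[0],0,h[1]+6),R) for h in map(hnd,(1.29,.9,.5,.2,0))]+[ctrl.solve_ik(w2(48,0,375),R)]
    print(y,[None if q is None else round(q[5],2) for q in qs])
    if all(q is not None for q in qs) and (ok is None or abs(qs[0][5])<ok[0]): ok=(abs(qs[0][5]),R)
R=ok[1]
p=sensors.read_state()["eef_pos"];ctrl.move_l([p[0],p[1],380],vel=150)
ctrl.move_ptp(w2(48,0,380),R);st()
print(ctrl.move_l(w2(48,0,317),vel=80,threshold=6));s=st()
if s["eef_pos"][2]<320:
    ctrl.gripper_to(3,25);s=st()
    d=np.array(s["eef_pos"][:2])-WC;wx=np.cos(WY)*d[0]+np.sin(WY)*d[1];print("wx",wx)
E
```

```text
1.5037963267948966 [np.float64(-0.02), np.float64(-0.02), np.float64(-0.02), np.float64(-0.03), np.float64(-0.03), np.float64(-0.02)]
-1.6377963267948965 [None, None, None, None, None, None]
t 30.52 pos [626.9  32.7 379.2] F [ 0.3 -0.3  1.1] w 44.0 gf 0.0 q6 -0.02
False
t 31.46 pos [627.8  32.4 317.7] F [ 0.1 -0.5  0.5] w 44.1 gf 0.0 q6 -0.02
t 31.85 pos [627.7  32.5 317.8] F [-0.8  0.1  1.5] w 10.3 gf 24.3 q6 -0.02
wx 48.27552420210876
```

```bash
python3 - <<'E'
from cov import *
if follow(np.arange(1.22,.06,-.08),(0,7.5),60,25):
    h=hnd(-.02);print(ctrl.move_l(w2(h[0],0,h[1]+7.5),vel=25,threshold=10));st()
E
```

```text
1.22 32.3 [609.5  33.8 312.4] [-2.8  0.1  5.5] 9.7
1.14 32.77 [591.6  35.1 305.5] [-3.4  1.7  5.2] 9.7
1.06 33.23 [574.   36.3 297.1] [-3.   2.3  1.7] 10.3
0.98 33.7 [557.   37.5 287.7] [-1.   3.9  1.1] 9.6
0.9 34.17 [540.8  38.6 277. ] [-0.9  5.7 -2.4] 10.2
0.82 34.63 [526.3  39.6 265.8] [-0.7  5.2 -1.2] 9.8
0.74 35.1 [512.3  40.5 252.9] [-0.1  5.4 -1.6] 9.5
0.66 35.57 [499.2  41.3 238.7] [ 0.8  4.  -2.6] 9.9
0.58 36.03 [487.7  42.  223.7] [ 1.1  5.4 -2. ] 9.9
0.5 36.5 [477.1  42.7 207.7] [ 2.3  4.8 -4.7] 9.9
0.42 36.97 [467.9  43.3 191. ] [ 1.3  5.5 -3.5] 10.0
0.34 37.43 [460.   43.7 173.6] [ 2.3  4.7 -3.2] 9.8
0.26 37.9 [453.5  44.1 155.5] [ 2.   4.4 -4. ] 9.8
0.18 38.37 [448.5  44.4 136.8] [ 3.8  4.1 -3.4] 10.1
0.1 38.83 [444.9  44.5 117.4] [ 3.7  3.7 -3.4] 10.2
True
t 39.7 pos [442.9  44.7  95.8] F [0.1 0.4 4. ] w 10.0 gf 25.4 q6 -0.03
```

```bash
python3 - <<'E'
from cov import *
p=sensors.read_state()["eef_pos"]
ctrl.move_l([p[0],p[1],p[2]-3],vel=20,threshold=10);st()
ctrl.gripper_to(24,20);st()
p=sensors.read_state()["eef_pos"]
print(ctrl.move_l([p[0],p[1],160],vel=100,threshold=8))
ctrl.move_l([p[0],p[1],300],vel=200)
ctrl.move_ptp([330,-150,330],sensors.read_state()["eef_rot"]);st()
p,d=optics.grab_frame("side");cv2.imwrite("pics/c8.png",p[:,:,::-1])
C=cloud("side",d);D=C[...,:2]-WC;c,s=np.cos(WY),np.sin(WY);x=c*D[...,0]+s*D[...,1];y=-s*D[...,0]+c*D[...,1]
# cover frame top plane: slope along warmer x
m=(abs(x)<100)&(abs(y)<92)&(abs(C[...,2]-97)<25);A=np.c_[x[m],np.ones(m.sum())]
print(m.sum(),np.linalg.lstsq(A,C[...,2][m],rcond=None)[0],np.median(C[...,2][m]))
m=(abs(x+138)<12)&(abs(y)<45)&(C[...,2]>60)&(C[...,2]<130);print("bar",m.sum(),C[m].max(0),np.percentile(C[m][:,2],90) if m.any() else 0)
E
```

```text
t 39.91 pos [442.9  44.7  95.8] F [-1.7 -0.4  6.2] w 10.6 gf 25.6 q6 -0.03
t 40.2 pos [443.3  45.1  95.2] F [-0.8 -0.1  0.1] w 24.2 gf 0.0 q6 -0.03
False
t 42.75 pos [ 330.  -149.5  329.1] F [ 1.  -0.5 -0.1] w 24.1 gf 0.0 q6 -0.6
14047 [-1.15909433e-04  9.58411705e+01] 95.44954075350877
bar 138 [456.36250901  89.40643947  95.50088617] 94.34736568375509
```

View pics/c8.png

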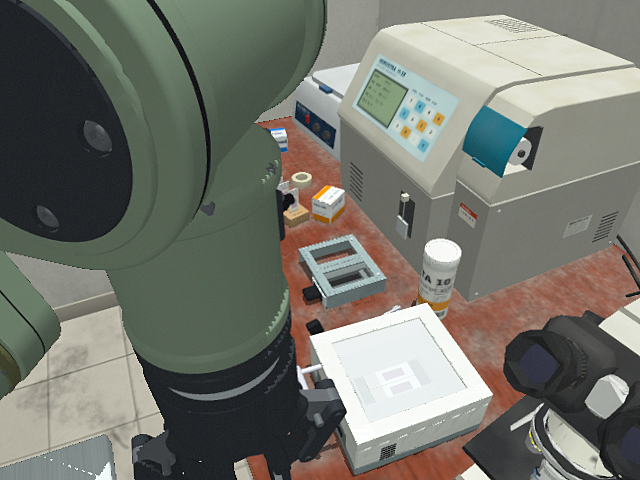

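The cover is flat and shut (slope about 0, top at 96 mm, at (400,375)), with the tray visible through its window at (395,378). The robot touches nothing, so I'm handing in.

```bash
python3 -c "
from plant import ctrl
print(ctrl.finish_job())"
```

```text
the job is handed in; nothing more can be done
None
```

I carried out the whole job and handed it in at about 43 s of the 72 s; no verdict came back. The tray with the slides is between the guides on the hot plate with its handle to the front, the stay is off its pin, and the cover was let down gently and measures flat shut.

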